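Set even gaps in a slatted panel with a spacing gauge

TASK

Set the three sliding slats of the panel to equal gaps with the wooden spacing gauge. Pick the gauge up and, beginning at the slat next to the fixed end bar, straddle each slat in turn with the thick toe toward the end bar, and draw the slat along until you feel the toe come home against the part before it: press it snugly there for a moment, but lightly, so that the slats already set are not shifted and nothing is forced. Last, stand the gauge upright on the bench beside the frame, and leave everything else on the bench alone.

Things in the scene. Friction and masses are not known exactly. Their poses are not given: they have to be found in the camera images.
- frame: low wooden frame, 300 mm long (frame y) and 180 mm wide (frame x), screwed to the bench and immovable; origin at its centre on the bench surface, z up. Two runners along y, at x = -78 and +78 mm, 25 mm high, carry the slats; between them the space is open to the bench (but for a 14 mm high tie at y = -142).
- end_bar_c (a point): centre of the fixed end bar, a bar of the slats' size and look (190 x 30 x 18 mm, top 43 mm above the bench), fixed across the +y end of the frame; axes as the frame's. It does not give at all: press it with less than 16 N.
- slat_1_c (a point): pale wooden slat, 190 long (along frame x) x 30 wide (along frame y) x 18 mm thick; its top lies 43 mm above the bench. Captive on the frame: it can only slide along frame y, stiffly (7 to 12 N, not the same for each), and stays where it is left. Point at its centre; axes as the frame's. Nearest the end bar; its gap starts too wide. Set right, neighbours have an open gap of 24 mm (centres 54 mm apart).
- slat_2_c (a point): pale wooden slat, 190 long (along frame x) x 30 wide (along frame y) x 18 mm thick; its top lies 43 mm above the bench. Captive on the frame: it can only slide along frame y, stiffly (7 to 12 N, not the same for each), and stays where it is left. Point at its centre; axes as the frame's. The middle slat.
- slat_3_c (a point): pale wooden slat, 190 long (along frame x) x 30 wide (along frame y) x 18 mm thick; its top lies 43 mm above the bench. Captive on the frame: it can only slide along frame y, stiffly (7 to 12 N, not the same for each), and stays where it is left. Point at its centre; axes as the frame's. The slat farthest from the end bar. At the start all gaps between slats are at least 19 mm.
- gauge_grip (a point): loose wooden spacing gauge, 120 g, standing on two legs like an upside-down U. This point is the centre of its grip rib (40 in x, 22 in y, 40 mm high), 43 mm above its feet; the rib's top is 63 mm above them. Legs are 24 mm wide in x, 14 mm long below a cross plate 10 mm thick (40 x 66 mm, y = -29 to +37). y points toward the thick toe.
- gauge: the same gauge, origin at foot level below the rib's centre, z up. Toe (20 mm thick): y = +17 to +37; heel (12 mm thick): y = -29 to -17; slot between them 34 mm, centred on the rib, so a 30 mm slat has 2 mm play each side. In use y points along frame +y: heel on the slat's far edge and toe on the part before it gives the 24 mm gap.
- end_bar: the fixed end bar; origin at the centre of its underside
- slat_1: first slat; origin at the centre of its underside
- slat_2: second slat; origin at the centre of its underside
- slat_3: third slat; origin at the centre of its underside
- offcut_3: bystander: reddish block of timber, 38 x 100 x 38 mm, origin at the centre of its underside
- offcut_1: bystander: block of timber, 45 x 120 x 45 mm, origin at the centre of its underside
- pencil: bystander: pencil, 168 mm long, 8 mm thick, origin at the centre of its underside
Mind the look-alikes: they are no part of the job. Of the things that look like the gauge, the largest one is meant.

How it is judged (in metres and radians):
On the way, in this order (a step that is already met when the one before it is completed fails the run):
1. the gauge straddles the first slat: its toe is pressed home against the fixed end bar (over 2 N) while its heel bears on the first slat (contact force between gauge and end_bar above 2 N and contact force between gauge and slat_1 above 2 N and y of slat_1_c in the frame of end_bar_c between -0.0555 and -0.0525 m), for 0.1 s.
2. the gauge straddles the second slat: its toe is pressed home against the first slat (over 2 N) while its heel bears on the second slat (contact force between gauge and slat_1 above 2 N and contact force between gauge and slat_2 above 2 N and y of slat_2_c in the frame of slat_1_c between -0.0555 and -0.0525 m), for 0.1 s.
3. the gauge straddles the third slat: its toe is pressed home against the second slat (over 2 N) while its heel bears on the third slat (contact force between gauge and slat_2 above 2 N and contact force between gauge and slat_3 above 2 N and y of slat_3_c in the frame of slat_2_c between -0.0555 and -0.0525 m), for 0.1 s.
At the end, for the whole second after the job is handed in: All three gaps (end bar to first slat, first to second, second to third) are 24 mm within 1.5 mm (centres 54 mm apart), and the gauge stands upright and at rest on the bench, off the frame, released (y of slat_1_c in the frame of end_bar_c between -0.0555 and -0.0525 m and y of slat_2_c in the frame of slat_1_c between -0.0555 and -0.0525 m and y of slat_3_c in the frame of slat_2_c between -0.0555 and -0.0525 m and height (world z) of gauge below 0.006 m and angle between gauge's own z axis and vertical below 0.1 rad and linear speed of gauge below 0.01 m/s); the robot touches nothing.
It fails at once if the gauge is pressed on the end bar with more than 16 N (contact force between gauge and end_bar above 16 N).
It fails at once if the gauge is rammed against a slat with more than 60 N (contact force between gauge and slat_1 above 60 N or contact force between gauge and slat_2 above 60 N or contact force between gauge and slat_3 above 60 N).
It fails at once if a bystander is moved by more than 20 mm (distance of any of offcut_3, offcut_1, pencil from where it was at the start of the episode above 0.02 m).
It also fails if it takes over 72 s, if anything falls off the work surface, if the arm or the gripper's body presses on something with over 40 N, if the wrist force passes 120 N, or if a joint passes its speed limit or range.

ROBOT

A 6-joint arm with a two-finger parallel gripper is mounted at the origin on a cart in front of the work surface, level with it; the furniture and walls round the work are solid. World frame = base frame: x ahead of the robot, y to its left, z up, the work surface at z = 0. Lengths are in mm, angles in degrees, forces in N, time in s.
With the tool pointing down it reaches from about 300 to 850 mm from the base axis. Payload 4.2 kg.
Tool frame: the origin (TCP) lies between the finger pads; the fingertips stand 19 mm ahead of it and the grasp point (between the pads) is the TCP; z points along the fingers, x is the direction in which the jaws open and shut, and the axes are right-handed (so a half turn about z gives the same grasp; the last joint's range is limited). The gripper opens to 91 mm and grips with 3 to 60 N. Pads are 32 mm wide; open, the fingers measure 118 mm over their backs; the gripper's body (76 mm by 178 mm) begins 60 mm behind the grasp point.
Start: joints at [-69.328, 18.312, 89.639, -0, 72.044, -1.146], TCP at [213.71, -533.825, 232.976] pointing down, gripper open.
Joint ranges: [-177.97, 177.97], [-48.28, 115.42], [12.27, 149.76], [-77.06, 257.06], [2.81, 150.46], [-146.56, 146.56]. Speed limits (degrees/s): [147.25, 147.25, 180, 180, 180, 180].

INTERFACE

Orientations are given as [roll, pitch, yaw] about the fixed x, y, z axes, in that order (R = Rz(yaw) Ry(pitch) Rx(roll)).
In Python, from workcell import sensors, grab_frame, env gives the robot as it stands.
- The arm moves only by the tool servo_tool, never from a script. Its argument "motion" is one flat list of numbers, 7 for each row, row after row: the shift along the world's x, y, z in mm, then the turn, a rotation vector about the world's x, y, z in rad, then the opening in per cent of the stroke, from 0 (shut) to 100 (fully open). In form: [x, y, z, rx, ry, rz, grip, x, y, z, rx, ry, rz, grip, ...]. A call has 1 to 10 rows; each row shifts and turns the commanded pose from where the row before left it; what a row does not reach is not made up. A row lasts 1/12 s, in which the tool goes at most 41.7 mm and 7.16 degrees, less where a joint would pass 70% of its speed; a pose out of reach is approached as far as the arm can. A call with a gripper value outside its range is refused whole. The fingers move at their own pace and stop on an object; "newtons" is the grip in N (left out, the last holds). Time passes only in rows, so rows that do not move let the fingers close. It gives the time, the measured TCP pose, the force and the opening at its end, in the units of the state.
- sensors.state(): the state, without advancing time (a new reading comes with each control period).
- grab_frame(name): name is "side" or "top"; returns a dict with "image" (400x640x3 uint8, red, green, blue), "depth" (400x640 float32, mm along the optical axis (not along the pixel's ray), 0 where there is no reading), "fx", "fy", "cx", "cy" (pixels), "extrinsics" (4x4, takes a point from camera to world coordinates). Camera axes: x right, y up, looking along -z (the intrinsics and any distortion apply to the point x, -y, -z); pixel columns grow to the right and rows downward; lengths in mm; the calibration is good to about 2 mm. A picture is of the moment at which its call begins.
- env.job_done(): hands the job in, once; it reports no verdict.
The state is a dict: "time_s": time; "qpos": joint angles; "qvel": joint speeds; "effort": joint torques, N m; "ee_pos": TCP position; "ee_rot": TCP orientation; "force": force on the tool from outside, world axes, zero at the start; "torque": the same for the moment, N m; "gripper_width": finger opening in mm.
Only numpy, scipy, OpenCV 4.12 (cv2) and the standard library are available. Lean on these libraries where they do the work, as an engineer would, in place of code of your own. Each camera call takes 0.05 s, during which the arm holds its last target.

## Working session

There is one attempt and no reset: what is moved stays moved. The work goes in short steps, Python scripts to look and compute and a tool call to move; the robot and the scene stay as the last step left them, time stands still between calls to the robot, and variables do not carry over. Pictures are saved under pics/ and viewed, and the job is handed in when it is done.

Besides the shell and the picture viewer there is one more tool, called after "Call:" as name(argument=value, ...) on one line, values as JSON. servo_tool: Moves the arm, as the interface text tells. Its arguments: {"type":"object","properties":{"motion":{"type":"array"},"newtons":{"type":"number"}},"required":["motion"]}

```bash
mkdir -p pics; python3 - <<'E'
from workcell import sensors, grab_frame, env
import cv2,numpy as np
s=sensors.state();print({k:np.round(v,2) for k,v in s.items()})
for n in("top","side"):
    f=grab_frame(n);cv2.imwrite(f"pics/{n}0.png",f["image"][...,::-1]);np.savez(f"{n}0.npz",**f)
    print(n,f["fx"],f["fy"],f["cx"],f["cy"],np.round(f["extrinsics"],4).tolist(),f.keys())
E
```

```text
{'time_s': np.float64(0.0), 'qpos': array([-69.33,  18.35,  89.71,   0.  ,  72.04,  -1.14]), 'qvel': array([ 0.06,  0.04,  0.04,  0.02,  0.1 , -0.05]), 'effort': array([  0.  , -41.25, -23.2 ,   0.07,   0.05,  -0.  ]), 'ee_pos': array([ 213.53, -533.38,  232.13]), 'ee_rot': array([-1.800e+02,  1.000e-01, -6.818e+01]), 'force': array([ 0.07,  0.29, -0.41]), 'torque': array([0.05, 0.07, 0.  ]), 'gripper_width': np.float64(91.18)}
top 432.45036135875273 432.45036135875273 327.40409401093353 201.01061534064323 [[0.0172, 0.9972, -0.0728, 347.7993], [-0.9996, 0.0156, -0.0225, -33.7536], [-0.0213, 0.0732, 0.9971, 1380.802], [0.0, 0.0, 0.0, 1.0]] dict_keys(['image', 'depth', 'fx', 'fy', 'cx', 'cy', 'extrinsics'])
side 442.7921995264383 442.7921995264383 318.06491798596954 204.67071194878667 [[0.9919, 0.0459, -0.1182, 304.087], [-0.1254, 0.493, -0.8609, -993.3567], [0.0187, 0.8688, 0.4948, 611.9713], [0.0, 0.0, 0.0, 1.0]] dict_keys(['image', 'depth', 'fx', 'fy', 'cx', 'cy', 'extrinsics'])
```

View pics/top0.png

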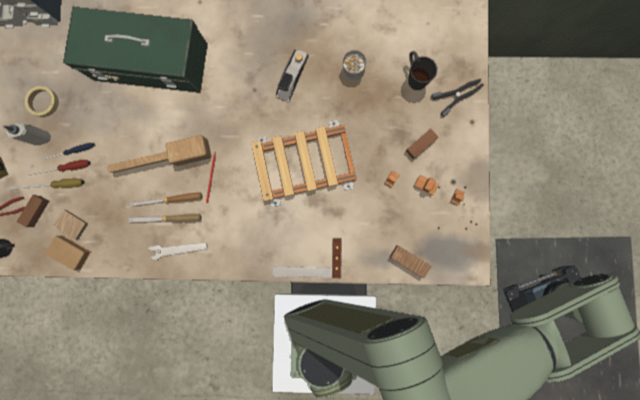

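View pics/side0.png

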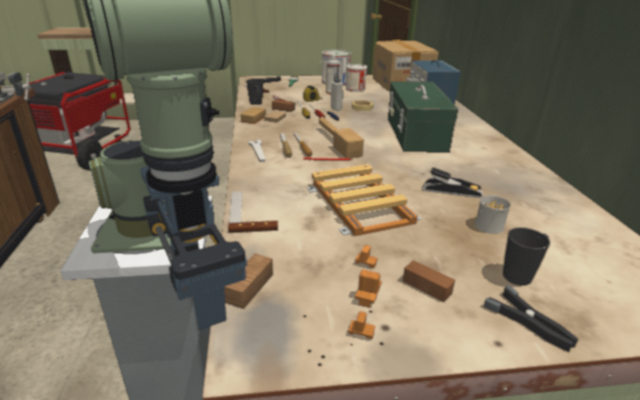

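The top view shows the frame at (303,162) with four pale bars. The leftmost, at (261,172), sits at the frame's end, so it should be the end bar. There are three orange gauge-like things at (391,180), (427,186) and (457,197); the middle one looks largest. I'll check an enlarged crop.

```bash
python3 - <<'E'
import cv2,numpy as np
a=cv2.imread("pics/top0.png");b=cv2.imread("pics/side0.png")
cv2.imwrite("pics/c1.png",cv2.resize(a[110:225,240:480],None,fx=3.3,fy=3.3,interpolation=cv2.INTER_CUBIC))
cv2.imwrite("pics/c2.png",cv2.resize(b[150:350,300:460],None,fx=3,fy=3,interpolation=cv2.INTER_CUBIC))
E
```

```text
(no output)
```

View pics/c1.png

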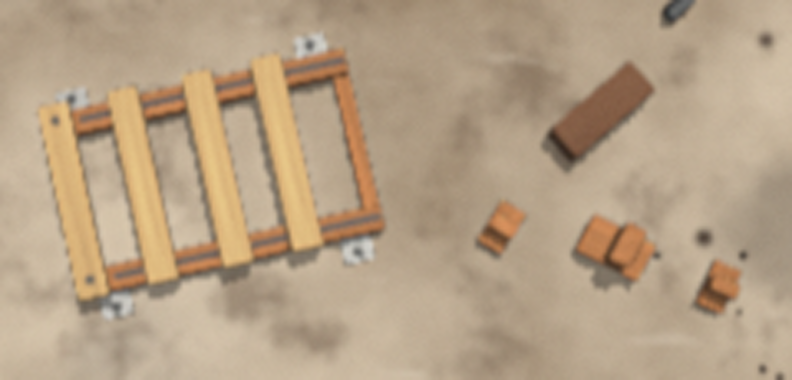

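View pics/c2.png

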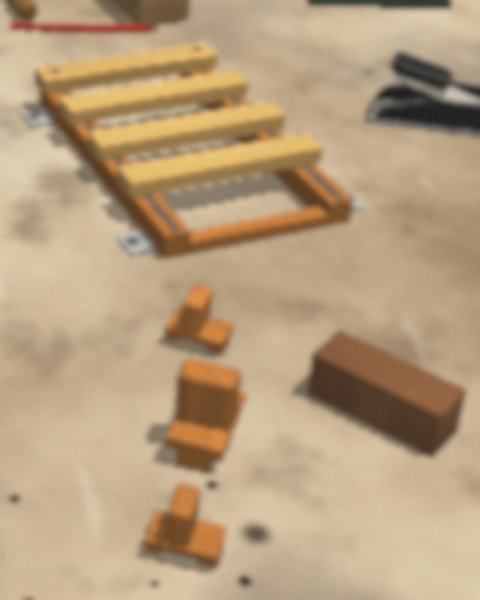

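```bash
cat > h.py <<'E'
import numpy as np,cv2
def load(n): 
    return dict(np.load(n))
def pts(f):
    v,u=np.mgrid[0:400,0:640].astype(float)
    return cast_depth(f,u,v,f["depth"])
def cast_depth(f,u,v,d):
    c=np.stack([(u-f["cx"])/f["fx"]*d,-(v-f["cy"])/f["fy"]*d,-d],-1)
    return c@f["extrinsics"][:3,:3].T+f["extrinsics"][:3,3]
def plane(f,uv,z):
    uv=np.asarray(uv,float);E=f["extrinsics"]
    d=np.stack([(uv[...,0]-f["cx"])/f["fx"],-(uv[...,1]-f["cy"])/f["fy"],-np.ones(uv.shape[:-1])],-1)@E[:3,:3].T
    t=(z-E[2,3])/d[...,2]
    return E[:3,3]+t[...,None]*d
E
python3 - <<'E'
from h import *
f=load("top0.npz");img=f["image"];hsv=cv2.cvtColor(img,cv2.COLOR_RGB2HSV);P=pts(f)
for p in [(261,172),(281,170),(303,165),(325,155),(391,180),(422,185),(430,186),(457,197),(430,145)]:
    print(p,hsv[p[1],p[0]],np.round(P[p[1],p[0]],1))
# pale slats
H,S,V=[hsv[...,i].astype(int) for i in range(3)]
m=((H>=14)&(H<=24)&(S>90)&(V>170)).astype(np.uint8); m[:,:245]=0;m[:,362:]=0;m[:115]=0;m[215:]=0
n,l,st,ce=cv2.connectedComponentsWithStats(m)
for i in range(1,n):
    if st[i,4]<80: continue
    ys,xs=np.where(l==i); w=plane(f,np.stack([xs,ys],-1),43)[:,:2].astype(np.float32)
    r=cv2.minAreaRect(w); 
    c,ev,vec=cv2.PCACompute2(w,None)
    print("slat",st[i],np.round(r[0],1),np.round(r[1],1),round(r[2],1),"mean",np.round(c,1),"dir",np.degrees(np.arctan2(ev[0,1],ev[0,0])), "z",np.median(P[ys,xs,2]))
E
```

```text
(261, 172) [ 18 112 214] [533.1 205.7  43.6]
(281, 170) [ 18 109 225] [540.6 143.4  41.6]
(303, 165) [ 18 111 220] [557.1  74.7  43. ]
(325, 155) [ 19 105 230] [589.4   6.5  44.5]
(391, 180) [ 13 140 138] [ 514.  -199.9   42.2]
(422, 185) [ 13 145 192] [ 502.1 -299.5   22.9]
(430, 186) [ 13 145 194] [ 495.1 -316.6   60. ]
(457, 197) [ 13 143 173] [ 464.3 -403.7   40.8]
(430, 145) [ 16  57 120] [ 634.1 -329.1    1.6]
slat [316 126  22  60 549] [588.2   2. ] [187.4  29.7] 13.7 mean [[587.5   2.3]] dir 13.736101 z 41.49396883189502
slat [295 131  22  60 552] [572.5  65.9] [187.9  35.5] 12.7 mean [[570.7  67.5]] dir 13.668692 z 42.00085059849175
slat [272 136  22  60 550] [554.7 139.2] [187.5  30.7] 14.0 mean [[554.5 138.3]] dir 13.876094 z 41.75841086374885
slat [252 142  21  59 534] [538.8 202.6] [188.   32.1] 14.1 mean [[538.  203.8]] dir 13.858317 z 42.11453399514346
```

```bash
python3 - <<'E'
from h import *
f=load("top0.npz");hsv=cv2.cvtColor(f["image"],cv2.COLOR_RGB2HSV);P=pts(f)
H,S,V=[hsv[...,i].astype(int) for i in range(3)]
m=((H>=9)&(H<=16)&(S>120)&(V>90));m[:,:408]=0;m[:,445:]=0;m[:170]=0;m[205:]=0
for nm,lo,hi,z in(("rib",52,70,63),("plate",15,32,24)):
    k=m&(P[...,2]>lo)&(P[...,2]<hi);ys,xs=np.where(k)
    w=plane(f,np.stack([xs,ys],-1),z)[:,:2].astype(np.float32);r=cv2.minAreaRect(w)
    print(nm,len(xs),[np.round(a,1) for a in r],np.round(w.mean(0),1),np.median(P[ys,xs,2]))
Z=np.round(P[174:203,408:442,2]).astype(int)
for i,row in enumerate(Z): print(174+i,' '.join(f"{a:2d}" if mm else ' .' for a,mm in zip(row,m[174+i,408:442])))
s=load("side0.npz");P2=pts(s)
hs=cv2.cvtColor(s["image"],cv2.COLOR_RGB2HSV);H,S,V=[hs[...,i].astype(int) for i in range(3)]
m2=((H>=8)&(H<=17)&(S>130)&(V>60));m2[:,:345]=0;m2[:,390:]=0;m2[:265]=0;m2[312:]=0
q=P2[m2];q=q[(np.abs(q[:,0]-495)<60)&(np.abs(q[:,1]+315)<60)]
print(len(q))
for lo,hi in((57,70),(30,50),(20,27),(2,12)):
    k=q[(q[:,2]>lo)&(q[:,2]<hi)];print(lo,hi,len(k),[np.round(a,1) for a in cv2.minAreaRect(k[:,:2].astype(np.float32))])
b=cv2.imread("pics/side0.png");cv2.imwrite("pics/c3.png",cv2.resize(b[262:315,345:395],None,fx=11,fy=11,interpolation=cv2.INTER_CUBIC))
a=cv2.imread("pics/top0.png");cv2.imwrite("pics/c4.png",cv2.resize(a[165:210,400:450],None,fx=12,fy=12,interpolation=cv2.INTER_CUBIC))
E
```

```text
rib 93 [array([ 499.7, -315.4]), array([21.6, 38.6]), np.float64(63.9)] [ 499.2 -315. ] 61.11795777628163
plate 148 [array([ 502.9, -311.8]), array([63.9, 37.1]), np.float64(62.3)] [ 504.8 -306.9] 23.703881127817226
174  .  .  .  .  .  .  .  .  .  .  .  .  .  .  .  .  .  .  .  .  .  .  .  .  .  .  .  .  .  .  .  .  .  .
175  .  .  .  .  .  .  .  .  .  .  .  .  .  .  .  .  .  .  .  .  .  .  .  .  .  .  .  .  .  .  .  .  .  .
176  .  .  .  .  .  .  .  .  .  .  .  . 23 18 23  .  .  .  .  .  .  .  .  .  .  .  .  .  .  .  .  .  .  .
177  .  .  .  .  .  .  .  .  .  .  . 20 21 26 22 18  .  .  .  .  .  .  .  .  .  .  .  .  .  .  .  .  .  .
178  .  .  .  .  .  .  .  .  .  . 17 21 25 18 26 25 20 24  .  .  .  . 61 62  .  .  .  .  .  .  .  .  .  .
179  .  .  .  .  .  .  .  .  .  . 21 20 24 25 23 23 24 25 24 24  . 57 64 68 63 59  .  .  .  .  .  .  .  .
180  .  .  .  .  .  .  .  .  . 20 22 23 19 23 25 19 26 24 24 37 55 66 60 61 61 60 64  .  .  .  .  .  .  .
181  .  .  .  .  .  .  .  .  . 24 22 23 19 21 22 25 27 22 25 44 62 60 61 66 66 63 64  .  .  .  .  .  .  .
182  .  .  .  .  .  .  .  . 23 23 26
[... 1791 characters left out ...]
 .  .  .  .  .  .  .  .  .  .  .  .  .  .  .  .  .  .  .  .  .  .  .  .  .  .  .
200  .  .  .  .  .  .  .  .  .  .  .  .  .  .  .  .  .  .  .  .  .  .  .  .  .  .  .  .  .  .  .  .  .  .
201  .  .  .  .  .  .  .  .  .  .  .  .  .  .  .  .  .  .  .  .  .  .  .  .  .  .  .  .  .  .  .  .  .  .
202  .  .  .  .  .  .  .  .  .  .  .  .  .  .  .  .  .  .  .  .  .  .  .  .  .  .  .  .  .  .  .  .  .  .
627
57 70 143 [array([ 502. , -321.7]), array([18.5, 38. ]), np.float64(60.4)]
30 50 154 [array([ 502.8, -328.9]), array([15.5, 39.3]), np.float64(84.8)]
20 27 169 [array([ 502.4, -318. ]), array([63. , 39.5]), np.float64(63.6)]
2 12 32 [array([ 489.7, -343.8]), array([ 5.1, 21. ]), np.float64(61.8)]
```

View pics/c3.png

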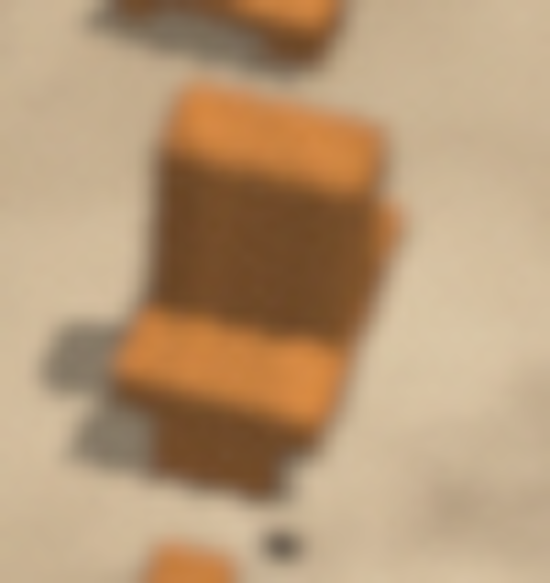

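View pics/c4.png

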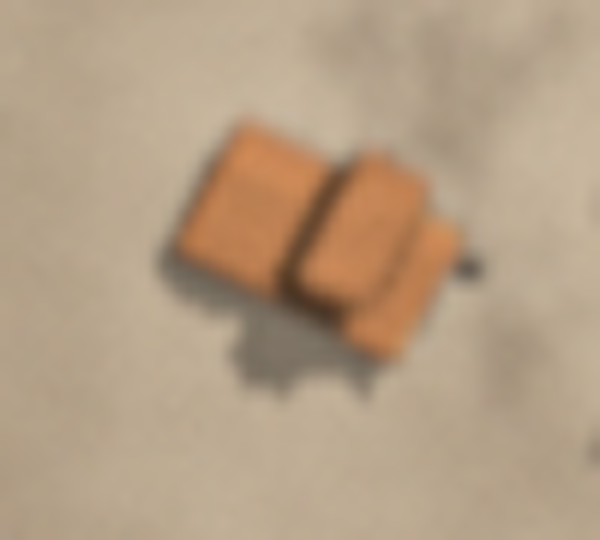

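Of the look-alikes at (391,180), (427,186) and (457,197), the middle one is the gauge: it's 63 mm high with a 64 x 38 mm plate, while the others are about 41 mm high. Its rib centre is at (499.5, -315). The plate centre is offset from the rib toward (+3.4, +3.4), so the toe points along about 63°, and the side view shows the heel end facing the camera. The frame's y points along 103.8°. I'll move over the gauge now.

Call:
servo_tool(motion=[28.6, 21.8, 0, 0, 0, -0.085, 66, 28.6, 21.8, 0, 0, 0, -0.085, 66, 28.6, 21.8, 0, 0, 0, -0.085, 66, 28.6, 21.8, 0, 0, 0, -0.085, 66, 28.6, 21.8, 0, 0, 0, -0.085, 66, 28.6, 21.8, 0, 0, 0, -0.085, 66, 28.6, 21.8, 0, 0, 0, -0.085, 66, 28.6, 21.8, -10, 0, 0, -0.085, 66, 28.6, 21.8, -20, 0, 0, -0.085, 66, 28.6, 21.8, -30, 0, 0, -0.083, 66], newtons=40)

```text
time_s: 0.93
ee_pos: [499.1, -317.3, 177.3]
ee_rot: [-179.7, -0.0, -117.0]
force: [0.7, -0.1, -0.1]
gripper_width: 60.3
```

Call:
servo_tool(motion=[0, 0, -15, 0, 0, 0, 66, 0, 0, -15, 0, 0, 0, 66, 0, 0, 0, 0, 0, 0, 66])

```text
time_s: 1.18
ee_pos: [495.1, -316.2, 142.5]
ee_rot: [179.5, 0.0, -116.7]
force: [-0.6, 0.1, -0.5]
gripper_width: 60.4
```

Call:
servo_tool(motion=[0, 0, 0, 0, 0, 0, 66, 0, 0, 0, 0, 0, 0, 66, 0, 0, 0, 0, 0, 0, 66])

```text
time_s: 1.43
ee_pos: [496.9, -319.0, 147.6]
ee_rot: [-179.9, -0.0, -116.8]
force: [0.7, 0.3, 0.6]
gripper_width: 60.3
```

```bash
python3 - <<'E'
from workcell import sensors, grab_frame, env
import cv2,numpy as np
s=sensors.state();print(np.round(s["ee_pos"],1),np.round(s["ee_rot"],2))
f=grab_frame("side");cv2.imwrite("pics/s1.png",cv2.resize(f["image"][150:330,300:500,::-1],None,fx=3.3,fy=3.3,interpolation=cv2.INTER_CUBIC))
E
```

```text
[ 496.9 -319.   147.6] [-1.7987e+02 -2.0000e-02 -1.1681e+02]
```

View pics/s1.png

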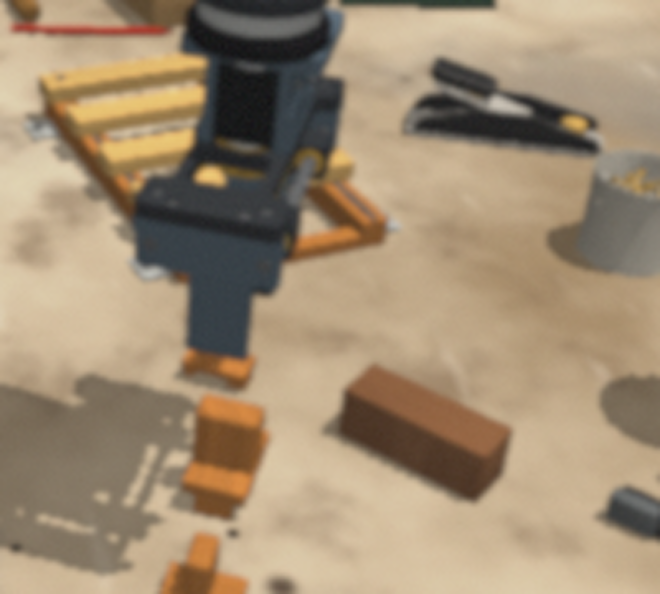

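Call:
servo_tool(motion=[0, 0, 0, 0, 0, 0, 66, 0, 0, 0, 0, 0, 0, 66, 0, 0, 0, 0, 0, 0, 66, 0, 0, 0, 0, 0, 0, 66])

```text
time_s: 1.82
ee_pos: [496.6, -318.3, 146.6]
ee_rot: [-180.0, -0.0, -116.8]
force: [1.2, 0.5, 0.1]
gripper_width: 60.3
```

Call:
servo_tool(motion=[3, 3, -10, 0, 0, 0, 66, 0, 0, -20, 0, 0, 0, 66, 0, 0, -20, 0, 0, 0, 66, 0, 0, -20, 0, 0, 0, 66, 0, 0, 0, 0, 0, 0, 66, 0, 0, 0, 0, 0, 0, 66])

```text
time_s: 2.32
ee_pos: [499.0, -314.6, 75.0]
ee_rot: [179.8, 0.0, -116.8]
force: [0.8, 0.7, 0.4]
gripper_width: 59.8
```

```bash
python3 - <<'E'
from workcell import sensors, grab_frame, env
import cv2,numpy as np
s=sensors.state();print(np.round(s["ee_pos"],1),np.round(s["ee_rot"],2))
f=grab_frame("side");cv2.imwrite("pics/s2.png",cv2.resize(f["image"][210:330,300:430,::-1],None,fx=4.5,fy=4.5,interpolation=cv2.INTER_CUBIC))
E
```

```text
[ 499.  -314.6   75. ] [ 1.7983e+02  2.0000e-02 -1.1676e+02]
```

View pics/s2.png

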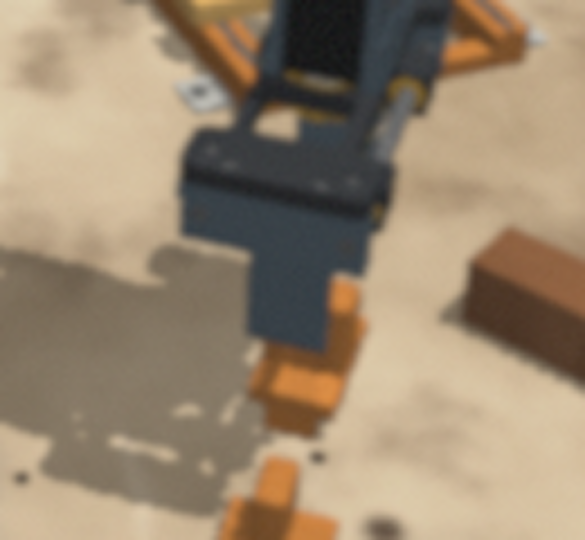

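Call:
servo_tool(motion=[0, 0, -14, 0, 0, 0, 66, 0, 0, -13, 0, 0, 0, 66, 0, 0, 0, 0, 0, 0, 66, 0, 0, 0, 0, 0, 0, 24, 0, 0, 0, 0, 0, 0, 10, 0, 0, 0, 0, 0, 0, 10, 0, 0, 0, 0, 0, 0, 10, 0, 0, 0, 0, 0, 0, 10, 0, 0, 0, 0, 0, 0, 10, 0, 0, 0, 0, 0, 0, 10], newtons=45)

```text
time_s: 3.2
ee_pos: [499.7, -315.4, 49.7]
ee_rot: [-180.0, -0.0, -116.8]
force: [-0.5, -0.7, 1.8]
gripper_width: 21.8
```

Call:
servo_tool(motion=[0, 0, 15, 0, 0, 0, 10, 0, 0, 25, 0, 0, 0, 10, 0, 0, 25, 0, 0, 0, 10, 0, 0, 20, 0, 0, 0, 10, 3.9, 32.4, 0, 0, 0, 0.0506, 10, 3.9, 32.4, 0, 0, 0, 0.0506, 10, 3.9, 32.4, 0, 0, 0, 0.0506, 10, 3.9, 32.4, 0, 0, 0, 0.0506, 10, 3.9, 32.4, 0, 0, 0, 0.0506, 10, 3.9, 32.4, 0, 0, 0, 0.0506, 10])

```text
time_s: 4.03
ee_pos: [522.6, -119.3, 134.1]
ee_rot: [180.0, 0.0, -99.3]
force: [0.3, 0.2, -1.0]
gripper_width: 21.6
```

Call:
servo_tool(motion=[3.9, 32.4, 0, 0, 0, 0.0506, 10, 3.9, 32.4, 0, 0, 0, 0.0506, 10, 3.9, 32.4, 0, 0, 0, 0.0506, 10, 3.9, 32.4, 0, 0, 0, 0.0506, 10, 3.9, 32.4, 0, 0, 0, 0.0506, 10, 3.9, 32.4, 0, 0, 0, 0.0506, 10, 3.9, 32.4, 0, 0, 0, 0.0506, 10, 3.9, 32.4, 0, 0, 0, 0.0508, 10, 0, 0, 0, 0, 0, 0, 10, 0, 0, 0, 0, 0, 0, 10])

```text
time_s: 4.87
ee_pos: [553.9, 139.9, 133.9]
ee_rot: [180.0, -0.0, -76.0]
force: [-0.1, -0.6, -1.0]
gripper_width: 21.8
```

Call:
servo_tool(motion=[0, 0, 0, 0, 0, 0, 10, 0, 0, 0, 0, 0, 0, 10, 0, 0, 0, 0, 0, 0, 10, 0, 0, 0, 0, 0, 0, 10])

```text
time_s: 5.2
ee_pos: [554.1, 137.3, 134.3]
ee_rot: [180.0, -0.0, -76.3]
force: [-0.3, -0.3, -1.1]
gripper_width: 22.2
```

```bash
python3 - <<'E'
from workcell import sensors, grab_frame, env
import cv2,numpy as np
s=sensors.state();print({k:np.round(v,1) for k,v in s.items()})
f=grab_frame("side");cv2.imwrite("pics/s3.png",cv2.resize(f["image"][110:250,280:440,::-1],None,fx=4.5,fy=4.2,interpolation=cv2.INTER_CUBIC));np.savez("s3.npz",**f)
E
```

```text
{'time_s': np.float64(5.2), 'qpos': array([12.8, 22.5, 98.5, -0. , 59. , 89. ]), 'qvel': array([ 0.2,  0.1, -0.1,  0.1, -0. ,  0.1]), 'effort': array([  0.1, -43.2, -21. ,   0. ,  -0.1,  -0. ]), 'ee_pos': array([554.1, 137.3, 134.3]), 'ee_rot': array([180. ,  -0. , -76.3]), 'force': array([-0.3, -0.3, -1.1]), 'torque': array([ 0. , -0.1, -0. ]), 'gripper_width': np.float64(22.2)}
```

View pics/s3.png

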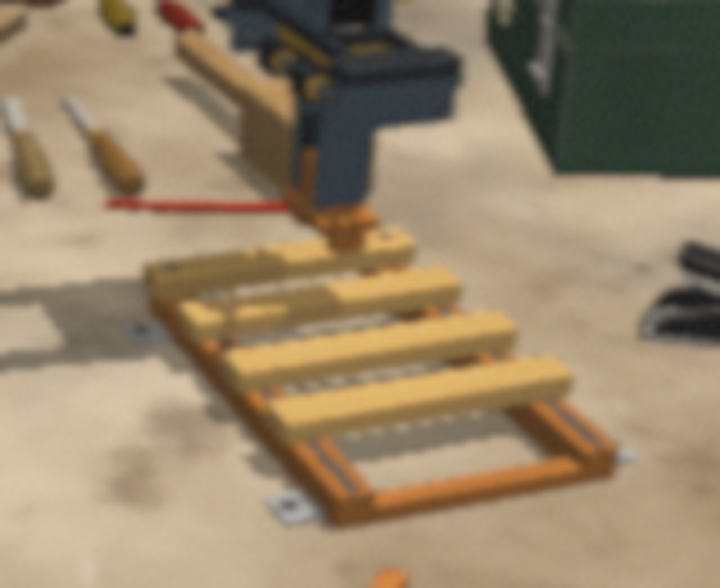

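```bash
python3 - <<'E'
from h import *
th=np.radians(13.8);ex=np.array([np.cos(th),np.sin(th)]);ey=np.array([-ex[1],ex[0]]);o=np.array([538.,203.8])
f=load("side0.npz");hsv=cv2.cvtColor(f["image"],cv2.COLOR_RGB2HSV);P=pts(f)
H,S,V=[hsv[...,i].astype(int) for i in range(3)]
m=((H>=13)&(H<=26)&(S>70)&(V>120)&(P[...,2]>36)&(P[...,2]<50));m[:,:300]=0;m[:,420:]=0;m[:155]=0;m[240:]=0
q=P[m];y=(q[:,:2]-o)@ey;x=(q[:,:2]-o)@ex
k=np.abs(x)<60
h,e=np.histogram(y[k],np.arange(-235,25,3));print(list(zip(e[:-1].astype(int),h)))
for c in(0,-67,-140,-207):
    kk=k&(np.abs(y-c)<22);A=y[kk]; print(c,kk.sum(),A.mean(),np.percentile(A,[3,97]),np.median(q[kk,2]))
# gauge heel in the s3 picture
f=load("s3.npz");hsv=cv2.cvtColor(f["image"],cv2.COLOR_RGB2HSV);P=pts(f)
H,S,V=[hsv[...,i].astype(int) for i in range(3)]
m=((H>=6)&(H<=15)&(S>130)&(V>50));m[:,:340]=0;m[:,368:]=0;m[:154]=0;m[170:]=0
q=P[m];print(len(q));
yy=(q[:,:2]-o)@ey;xx=(q[:,:2]-o)@ex
g=np.c_[xx,yy,q[:,2]];g=g[(g[:,2]>80)&(g[:,2]<120)&(abs(xx)<40)];print(np.round(g[np.argsort(g[:,2])],0).tolist())
E
```

```text
[(np.int64(-235), np.int64(0)), (np.int64(-232), np.int64(1)), (np.int64(-229), np.int64(12)), (np.int64(-226), np.int64(66)), (np.int64(-223), np.int64(46)), (np.int64(-220), np.int64(29)), (np.int64(-217), np.int64(25)), (np.int64(-214), np.int64(22)), (np.int64(-211), np.int64(22)), (np.int64(-208), np.int64(30)), (np.int64(-205), np.int64(24)), (np.int64(-202), np.int64(24)), (np.int64(-199), np.int64(15)), (np.int64(-196), np.int64(4)), (np.int64(-193), np.int64(1)), (np.int64(-190), np.int64(0)), (np.int64(-187), np.int64(0)), (np.int64(-184), np.int64(0)), (np.int64(-181), np.int64(0)), (np.int64(-178), np.int64(0)), (np.int64(-175), np.int64(0)), (np.int64(-172), np.int64(0)), (np.int64(-169), np.int64(0)), (np.int64(-166), np.int64(0)), (np.int64(-163), np.int64(7)), (np.int64(-160), np.int64(39)), (np.int64(-157), np.int64(55)), (np.int64(-154), np.int64(24)), (np.int64(-151), np.int64(27)), (np.int64(-148), np.int64(23)), (np.int64(-145), np.int64(19)), (np.int64(-142), np.int64(20)), (np.int64(-139), np.int64(27)), (np.int64(-136), np.int64(21)), (np.int64(-133), np.int64
[... 4158 characters left out ...]
, 109.0], [12.0, -94.0, 109.0], [-11.0, -42.0, 109.0], [17.0, -95.0, 109.0], [1.0, -83.0, 109.0], [14.0, -95.0, 109.0], [17.0, -89.0, 109.0], [-2.0, -97.0, 109.0], [-10.0, -94.0, 109.0], [9.0, -79.0, 109.0], [-5.0, -96.0, 109.0], [-5.0, -89.0, 109.0], [-14.0, -49.0, 109.0], [-14.0, -42.0, 109.0], [11.0, -88.0, 109.0], [3.0, -99.0, 109.0], [14.0, -82.0, 109.0], [-2.0, -84.0, 110.0], [-8.0, -89.0, 110.0], [-16.0, -101.0, 110.0], [11.0, -82.0, 110.0], [-8.0, -97.0, 110.0], [3.0, -87.0, 110.0], [-13.0, -52.0, 110.0], [4.0, -83.0, 111.0], [-16.0, -73.0, 113.0], [-16.0, -67.0, 114.0], [-15.0, -72.0, 115.0], [-16.0, -58.0, 116.0], [-17.0, -68.0, 117.0], [-14.0, -61.0, 117.0], [-17.0, -74.0, 120.0]]
```

Call:
servo_tool(motion=[0, 0, -16, 0, 0, 0, 10, 0, 0, -16, 0, 0, 0, 10, 0, 0, 0, 0, 0, 0, 10, 0, 0, 0, 0, 0, 0, 10, 0, 0, -3, 0, 0, 0, 10, 0, 0, -3, 0, 0, 0, 10, 0, 0, -2, 0, 0, 0, 10, 0, 0, -2, 0, 0, 0, 10, 0, 0, 0, 0, 0, 0, 10, 0, 0, 0, 0, 0, 0, 10])

```text
time_s: 6.08
ee_pos: [554.2, 138.4, 92.4]
ee_rot: [-180.0, -0.0, -76.2]
force: [0.7, 0.5, -0.6]
gripper_width: 21.4
```

Call:
servo_tool(motion=[0, 0, -2, 0, 0, 0, 10, 0, 0, -1, 0, 0, 0, 10, 0, 0, -1, 0, 0, 0, 10, 0, 0, 0, 0, 0, 0, 10, 0, 0, 0, 0, 0, 0, 10])

```text
time_s: 6.5
ee_pos: [554.1, 138.4, 88.2]
ee_rot: [180.0, -0.0, -76.2]
force: [0.3, -0.4, -0.4]
gripper_width: 21.6
```

Call:
servo_tool(motion=[0, 0, -2, 0, 0, 0, 10, 0, 0, -2, 0, 0, 0, 10, 0, 0, -2, 0, 0, 0, 10, 0, 0, 0, 0, 0, 0, 10, 0, 0, 0, 0, 0, 0, 10])

```text
time_s: 6.92
ee_pos: [554.0, 138.3, 82.1]
ee_rot: [180.0, -0.0, -76.2]
force: [0.2, -0.3, -1.5]
gripper_width: 21.9
```

```bash
cat > look.py <<'E'
import sys
from workcell import sensors, grab_frame, env
import cv2,numpy as np
n=sys.argv[1]
f=grab_frame("side");np.savez(n+".npz",**f)
cv2.imwrite(f"pics/{n}.png",cv2.resize(f["image"][130:250,290:430,::-1],None,fx=5,fy=5,interpolation=cv2.INTER_CUBIC))
E
python3 look.py a1
```

```text
(no output)
```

View pics/a1.png

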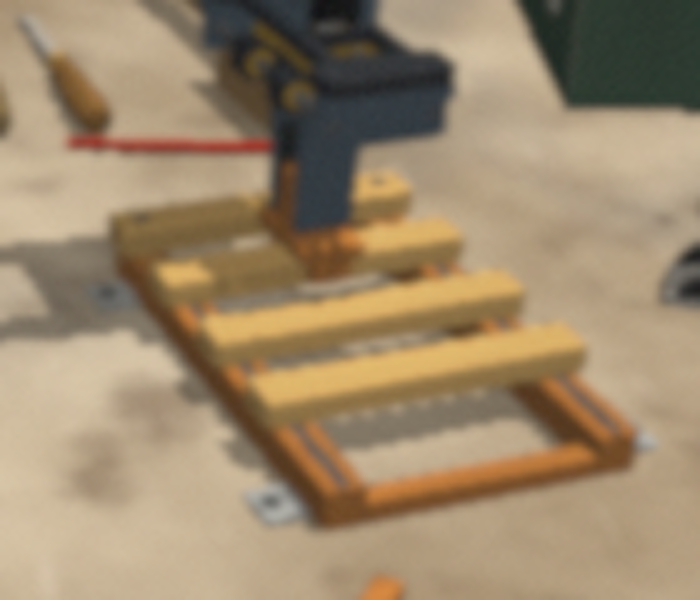

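Call:
servo_tool(motion=[-0.24, 0.97, 0, 0, 0, 0, 10, -0.24, 0.97, 0, 0, 0, 0, 10, -0.24, 0.97, 0, 0, 0, 0, 10, -0.24, 0.97, 0, 0, 0, 0, 10, -0.24, 0.97, 0, 0, 0, 0, 10, -0.24, 0.97, 0, 0, 0, 0, 10])

```text
time_s: 7.47
ee_pos: [553.5, 141.5, 82.3]
ee_rot: [-180.0, -0.3, -76.1]
force: [2.1, -9.6, -2.1]
gripper_width: 21.9
```

Call:
servo_tool(motion=[-0.24, 0.97, 0, 0, 0, 0, 10, -0.24, 0.97, 0, 0, 0, 0, 10, -0.24, 0.97, 0, 0, 0, 0, 10])

```text
time_s: 7.72
ee_pos: [552.8, 144.3, 82.3]
ee_rot: [-180.0, -0.3, -76.1]
force: [2.2, -10.0, -1.8]
gripper_width: 22.0
```

Call:
servo_tool(motion=[-0.24, 0.97, 0, 0, 0, 0, 10, -0.24, 0.97, 0, 0, 0, 0, 10])

```text
time_s: 7.88
ee_pos: [552.3, 146.2, 82.2]
ee_rot: [-180.0, -0.3, -76.1]
force: [2.2, -9.7, -1.6]
gripper_width: 21.8
```

Call:
servo_tool(motion=[-0.24, 0.97, 0, 0, 0, 0, 10, -0.24, 0.97, 0, 0, 0, 0, 10, -0.24, 0.97, 0, 0, 0, 0, 10, -0.12, 0.49, 0, 0, 0, 0, 10])

```text
time_s: 8.22
ee_pos: [551.4, 149.8, 82.2]
ee_rot: [-180.0, -0.3, -76.1]
force: [2.7, -8.8, -1.4]
gripper_width: 22.0
```

Call:
servo_tool(motion=[-0.12, 0.49, 0, 0, 0, 0, 10, -0.12, 0.49, 0, 0, 0, 0, 10])

```text
time_s: 8.38
ee_pos: [551.2, 150.6, 82.3]
ee_rot: [-180.0, -0.3, -76.1]
force: [2.9, -10.3, -1.9]
gripper_width: 21.9
```

Call:
servo_tool(motion=[-0.12, 0.49, 0, 0, 0, 0, 10])

```text
time_s: 8.47
ee_pos: [551.1, 151.1, 82.3]
ee_rot: [-180.0, -0.3, -76.1]
force: [2.8, -10.1, -2.6]
gripper_width: 22.1
```

Call:
servo_tool(motion=[-0.12, 0.49, 0, 0, 0, 0, 10])

```text
time_s: 8.55
ee_pos: [551.0, 151.6, 82.3]
ee_rot: [-180.0, -0.3, -76.1]
force: [2.8, -9.7, -2.0]
gripper_width: 21.7
```

Call:
servo_tool(motion=[-0.12, 0.49, 0, 0, 0, 0, 10])

```text
time_s: 8.63
ee_pos: [550.8, 152.1, 82.3]
ee_rot: [-180.0, -0.3, -76.1]
force: [2.0, -10.8, -2.1]
gripper_width: 21.6
```

Call:
servo_tool(motion=[-0.12, 0.49, 0, 0, 0, 0, 10])

```text
time_s: 8.72
ee_pos: [550.7, 152.6, 82.3]
ee_rot: [-180.0, -0.3, -76.1]
force: [2.6, -10.9, -1.8]
gripper_width: 21.9
```

Call:
servo_tool(motion=[-0.12, 0.49, 0, 0, 0, 0, 10])

```text
time_s: 8.8
ee_pos: [550.6, 153.1, 82.3]
ee_rot: [-180.0, -0.3, -76.1]
force: [3.4, -10.4, -1.8]
gripper_width: 21.7
```

Call:
servo_tool(motion=[-0.12, 0.49, 0, 0, 0, 0, 10])

```text
time_s: 8.88
ee_pos: [550.5, 153.6, 82.2]
ee_rot: [-180.0, -0.3, -76.1]
force: [2.0, -9.0, -1.8]
gripper_width: 22.0
```

Call:
servo_tool(motion=[-0.12, 0.49, 0, 0, 0, 0, 10])

```text
time_s: 8.97
ee_pos: [550.5, 153.7, 82.3]
ee_rot: [-180.0, -0.4, -76.0]
force: [4.1, -12.0, -3.1]
gripper_width: 21.8
```

Call:
servo_tool(motion=[-0.12, 0.49, 0, 0, 0, 0, 10])

```text
time_s: 9.05
ee_pos: [550.5, 153.7, 82.3]
ee_rot: [-180.0, -0.4, -76.0]
force: [2.9, -13.5, -3.1]
gripper_width: 21.5
```

Call:
servo_tool(motion=[-0.1, 0.4, 0, 0, 0, 0, 10, 0, 0, 0, 0, 0, 0, 10])

```text
time_s: 9.22
ee_pos: [550.4, 153.8, 82.2]
ee_rot: [-180.0, -0.4, -76.0]
force: [3.6, -13.6, -2.0]
gripper_width: 21.6
```

Call:
servo_tool(motion=[0, 0, 0, 0, 0, 0, 10, 0, 0, 0, 0, 0, 0, 10, 0, 0, 0, 0, 0, 0, 10])

```text
time_s: 9.47
ee_pos: [550.4, 153.8, 82.2]
ee_rot: [-180.0, -0.4, -76.0]
force: [4.4, -13.6, -2.3]
gripper_width: 21.8
```

Call:
servo_tool(motion=[-0.07, 0.3, 0, 0, 0, 0, 10, 0, 0, 0, 0, 0, 0, 10, 0, 0, 0, 0, 0, 0, 10, 0, 0, 0, 0, 0, 0, 10])

```text
time_s: 9.8
ee_pos: [550.4, 153.8, 82.3]
ee_rot: [-180.0, -0.5, -76.0]
force: [3.8, -14.4, -2.3]
gripper_width: 21.5
```

Call:
servo_tool(motion=[0.48, -1.94, 0, 0, 0, 0, 10, 0.48, -1.94, 0, 0, 0, 0, 10, 0.48, -1.94, 0, 0, 0, 0, 10, 0.05, -0.2, 0, 0, 0, 0, 10, 0, 0, 0, 0, 0, 0, 10, 0, 0, 0, 0, 0, 0, 10])

```text
time_s: 10.3
ee_pos: [550.7, 152.4, 82.3]
ee_rot: [-180.0, 0.0, -76.2]
force: [0.4, -0.5, -1.1]
gripper_width: 21.7
```

Call:
servo_tool(motion=[0, 0, 8, 0, 0, 0, 10, 0, 0, 12, 0, 0, 0, 10, 0, 0, 15, 0, 0, 0, 10, 5.2, -21.1, 0, 0, 0, 0, 10, 5.2, -21.1, 0, 0, 0, 0, 10, 5.2, -21.1, 0, 0, 0, 0, 10, 5.1, -21, 0, 0, 0, 0, 10, 0, 0, 0, 0, 0, 0, 10, 0, 0, 0, 0, 0, 0, 10, 0, 0, 0, 0, 0, 0, 10])

```text
time_s: 11.13
ee_pos: [571.4, 68.3, 117.6]
ee_rot: [-180.0, 0.0, -76.2]
force: [-0.5, 0.7, -1.5]
gripper_width: 21.9
```

Call:
servo_tool(motion=[0, 0, 0, 0, 0, 0, 10, 0, 0, 0, 0, 0, 0, 10, 0, 0, 0, 0, 0, 0, 10])

```text
time_s: 11.38
ee_pos: [571.3, 68.5, 117.3]
ee_rot: [180.0, 0.0, -76.1]
force: [-0.5, -0.2, -1.2]
gripper_width: 21.5
```

```bash
python3 look.py a2; cat > edges.py <<'E'
import sys
from h import *
th=np.radians(13.8);ex=np.array([np.cos(th),np.sin(th)]);ey=np.array([-ex[1],ex[0]]);o=np.array([538.,203.8])
f=load(sys.argv[1]+".npz");hsv=cv2.cvtColor(f["image"],cv2.COLOR_RGB2HSV);P=pts(f)
H,S,V=[hsv[...,i].astype(int) for i in range(3)]
m=((H>=13)&(H<=26)&(S>70)&(V>50)&(P[...,2]>27)&(P[...,2]<37));m[:,:300]=0;m[:,420:]=0;m[:155]=0;m[240:]=0
q=P[m];y=(q[:,:2]-o)@ey;x=(q[:,:2]-o)@ex
k=(np.abs(x)<85);y=np.sort(y[k])
for g in np.split(y,np.where(np.diff(y)>8)[0]+1):
    if len(g)>30: print("front face",len(g),round(np.median(g),1),"-> centre",round(np.median(g)+15,1))
m=((H>=6)&(H<=15)&(S>130)&(V>40)&(P[...,2]>52)&(P[...,2]<100));m[:,:300]=0;m[:,420:]=0
q=P[m];g=np.c_[(q[:,:2]-o)@ex,(q[:,:2]-o)@ey,q[:,2]];g=g[(abs(g[:,0])<14)]
lo=np.percentile(g[:,2],3) if len(g) else 0
g=g[(g[:,2]<lo+14)];print("heel face",len(g),np.round(np.percentile(g[:,1],[10,50,90]),1),"-> rib",np.median(g[:,1])+29, lo)
E
python3 edges.py side0; python3 edges.py a2
```

```text
front face 184 -224.3 -> centre -209.3
front face 164 -156.6 -> centre -141.6
front face 156 -83.9 -> centre -68.9
front face 156 -16.1 -> centre -1.1
front face 175 -224.3 -> centre -209.3
front face 162 -156.7 -> centre -141.7
front face 110 -70.1 -> centre -55.1
front face 86 -16.1 -> centre -1.1
heel face 42 [-170.8 -168.8 -166.1] -> rib -139.75280309170378 71.00719846126032Traceback (most recent call last):
  File "edges.py", line 14, in <module>
    g=g[(g[:,2]<lo+14)];print("heel face",len(g),np.round(np.percentile(g[:,1],[10,50,90]),1),"-> rib",np.median(g[:,1])+29, lo)
                                                          ~~~~~~~~~~~~~^^^^^^^^^^^^^^^^^^^
    return _quantile_unchecked(
        a, q, axis, out, overwrite_input, method, keepdims, weights)
    return _ureduce(a,
                    func=_quantile_ureduce_func,
    ...<5 lines>...
                    overwrite_input=overwrite_input,
                    method=method)
    r = func(a, **kwargs)
    result = _quantile(arr,
                       quantiles=q,
    ...<2 lines>...
                       out=out,
                       weights=wgt)
    slices_having_nans = np.isnan(arr[-1, ...])
                                  ~~~^^^^^^^^^
IndexError: index -1 is out of bounds for axis 0 with size 0
```

View pics/a2.png

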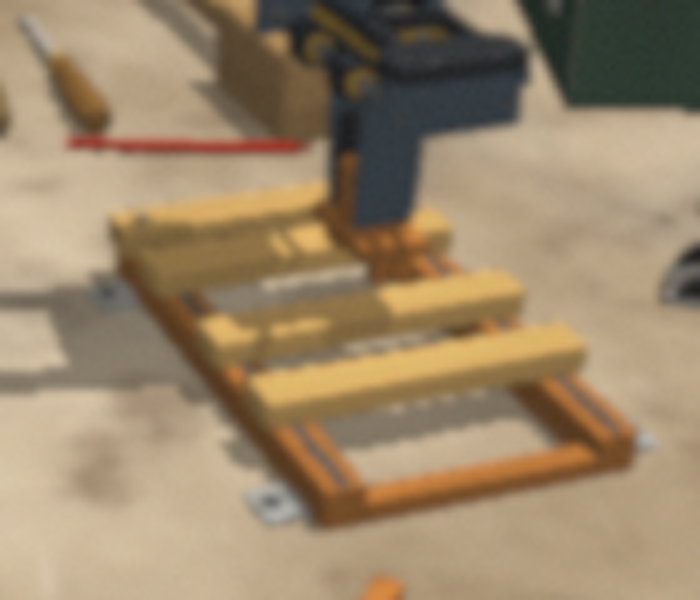

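Call:
servo_tool(motion=[0.1, -0.5, -12, 0, 0, 0, 10, 0, 0, -10, 0, 0, 0, 10, 0, 0, -3, 0, 0, 0, 10, 0, 0, -2, 0, 0, 0, 10, 0, 0, 0, 0, 0, 0, 10, 0, 0, 0, 0, 0, 0, 10])

```text
time_s: 11.93
ee_pos: [571.8, 67.3, 90.4]
ee_rot: [-180.0, -0.0, -76.2]
force: [0.4, -0.3, -0.9]
gripper_width: 21.7
```

Call:
servo_tool(motion=[0, 0, -2, 0, 0, 0, 10, 0, 0, -1, 0, 0, 0, 10, 0, 0, -1, 0, 0, 0, 10, 0, 0, 0, 0, 0, 0, 10])

```text
time_s: 12.27
ee_pos: [571.5, 67.2, 86.2]
ee_rot: [180.0, -0.0, -76.2]
force: [-0.3, -0.1, -1.6]
gripper_width: 21.7
```

Call:
servo_tool(motion=[0, 0, -2, 0, 0, 0, 10, 0, 0, -2, 0, 0, 0, 10, 0, 0, 0, 0, 0, 0, 10, 0, 0, 0, 0, 0, 0, 10])

```text
time_s: 12.6
ee_pos: [571.5, 67.2, 82.1]
ee_rot: [180.0, -0.0, -76.2]
force: [-0.1, -1.1, -1.9]
gripper_width: 21.7
```

Call:
servo_tool(motion=[-0.24, 0.97, 0, 0, 0, 0, 10, -0.24, 0.97, 0, 0, 0, 0, 10, -0.24, 0.97, 0, 0, 0, 0, 10, -0.36, 1.46, 0, 0, 0, 0, 10, -0.48, 1.94, 0, 0, 0, 0, 10, -0.48, 1.94, 0, 0, 0, 0, 10, -0.48, 1.94, 0, 0, 0, 0, 10, -0.48, 1.94, 0, 0, 0, 0, 10, -0.48, 1.94, 0, 0, 0, 0, 10, -0.48, 1.94, 0, 0, 0, 0, 10])

```text
time_s: 13.43
ee_pos: [568.2, 81.0, 82.2]
ee_rot: [-180.0, -0.3, -76.1]
force: [1.6, -8.3, -2.9]
gripper_width: 21.9
```

Call:
servo_tool(motion=[-0.48, 1.94, 0, 0, 0, 0, 10, -0.48, 1.94, 0, 0, 0, 0, 10, -0.48, 1.94, 0, 0, 0, 0, 10, -0.48, 1.94, 0, 0, 0, 0, 10, -0.48, 1.94, 0, 0, 0, 0, 10, -0.24, 0.97, 0, 0, 0, 0, 10, -0.24, 0.97, 0, 0, 0, 0, 10])

```text
time_s: 14.02
ee_pos: [565.4, 92.7, 82.3]
ee_rot: [-180.0, -0.3, -76.1]
force: [2.3, -7.6, -3.3]
gripper_width: 21.9
```

Call:
servo_tool(motion=[-0.24, 0.97, 0, 0, 0, 0, 10, -0.24, 0.97, 0, 0, 0, 0, 10])

```text
time_s: 14.18
ee_pos: [564.9, 94.6, 82.2]
ee_rot: [-180.0, -0.3, -76.1]
force: [1.6, -7.7, -1.7]
gripper_width: 22.0
```

Call:
servo_tool(motion=[-0.24, 0.97, 0, 0, 0, 0, 10, -0.24, 0.97, 0, 0, 0, 0, 10, -0.24, 0.97, 0, 0, 0, 0, 10, -0.24, 0.97, 0, 0, 0, 0, 10])

```text
time_s: 14.52
ee_pos: [564.0, 98.5, 82.3]
ee_rot: [-180.0, -0.3, -76.1]
force: [1.6, -7.3, -2.3]
gripper_width: 22.0
```

Call:
servo_tool(motion=[-0.12, 0.49, 0, 0, 0, 0, 10, -0.12, 0.49, 0, 0, 0, 0, 10])

```text
time_s: 14.68
ee_pos: [563.7, 99.5, 82.2]
ee_rot: [-180.0, -0.3, -76.1]
force: [2.7, -7.6, -1.5]
gripper_width: 22.0
```

Call:
servo_tool(motion=[-0.12, 0.49, 0, 0, 0, 0, 10])

```text
time_s: 14.77
ee_pos: [563.6, 100.0, 82.2]
ee_rot: [-180.0, -0.3, -76.1]
force: [2.0, -8.2, -2.7]
gripper_width: 21.3
```

Call:
servo_tool(motion=[-0.12, 0.49, 0, 0, 0, 0, 10])

```text
time_s: 14.85
ee_pos: [563.5, 100.5, 82.3]
ee_rot: [-180.0, -0.3, -76.1]
force: [3.0, -7.8, -3.2]
gripper_width: 21.8
```

Call:
servo_tool(motion=[-0.12, 0.49, 0, 0, 0, 0, 10])

```text
time_s: 14.93
ee_pos: [563.4, 101.0, 82.3]
ee_rot: [-180.0, -0.3, -76.1]
force: [1.9, -7.7, -2.4]
gripper_width: 21.5
```

Call:
servo_tool(motion=[-0.1, 0.4, 0, 0, 0, 0, 10])

```text
time_s: 15.02
ee_pos: [563.3, 101.1, 82.3]
ee_rot: [-180.0, -0.3, -76.1]
force: [2.0, -9.4, -1.6]
gripper_width: 21.7
```

Call:
servo_tool(motion=[-0.1, 0.4, 0, 0, 0, 0, 10])

```text
time_s: 15.1
ee_pos: [563.3, 101.2, 82.2]
ee_rot: [-180.0, -0.3, -76.1]
force: [2.4, -11.1, -3.0]
gripper_width: 21.7
```

Call:
servo_tool(motion=[-0.05, 0.2, 0, 0, 0, 0, 10, 0, 0, 0, 0, 0, 0, 10])

```text
time_s: 15.27
ee_pos: [563.3, 101.2, 82.3]
ee_rot: [-180.0, -0.3, -76.1]
force: [3.1, -10.7, -2.0]
gripper_width: 22.0
```

Call:
servo_tool(motion=[0, 0, 0, 0, 0, 0, 10, 0, 0, 0, 0, 0, 0, 10])

```text
time_s: 15.43
ee_pos: [563.3, 101.2, 82.2]
ee_rot: [-180.0, -0.3, -76.1]
force: [2.6, -10.1, -2.3]
gripper_width: 21.7
```

Call:
servo_tool(motion=[0, 0, 0, 0, 0, 0, 10])

```text
time_s: 15.52
ee_pos: [563.3, 101.2, 82.2]
ee_rot: [-180.0, -0.3, -76.1]
force: [2.9, -10.2, -2.0]
gripper_width: 21.8
```

Call:
servo_tool(motion=[-0.08, 0.35, 0, 0, 0, 0, 10, -0.08, 0.35, 0, 0, 0, 0, 10, 0, 0, 0, 0, 0, 0, 10])

```text
time_s: 15.77
ee_pos: [563.3, 101.3, 82.3]
ee_rot: [-180.0, -0.4, -76.0]
force: [3.3, -12.5, -2.8]
gripper_width: 21.7
```

Call:
servo_tool(motion=[0, 0, 0, 0, 0, 0, 10, 0, 0, 0, 0, 0, 0, 10])

```text
time_s: 15.93
ee_pos: [563.3, 101.3, 82.3]
ee_rot: [-180.0, -0.4, -76.0]
force: [3.5, -13.0, -2.0]
gripper_width: 21.7
```

Call:
servo_tool(motion=[0, 0, 0, 0, 0, 0, 10])

```text
time_s: 16.02
ee_pos: [563.3, 101.2, 82.2]
ee_rot: [-180.0, -0.4, -76.0]
force: [3.7, -12.4, -2.3]
gripper_width: 21.7
```

Call:
servo_tool(motion=[0.48, -1.94, 0, 0, 0, 0, 10, 0.48, -1.94, 0, 0, 0, 0, 10, 0.36, -1.46, 0, 0, 0, 0, 10, 0, 0, 0, 0, 0, 0, 10, 0, 0, 0, 0, 0, 0, 10])

```text
time_s: 16.43
ee_pos: [563.5, 99.8, 82.3]
ee_rot: [-180.0, 0.0, -76.2]
force: [0.8, -0.1, -1.2]
gripper_width: 21.5
```

Call:
servo_tool(motion=[0, 0, 8, 0, 0, 0, 10, 0, 0, 12, 0, 0, 0, 10, 0, 0, 15, 0, 0, 0, 10, 4.8, -19.4, 0, 0, 0, 0, 10, 4.8, -19.4, 0, 0, 0, 0, 10, 4.8, -19.5, 0, 0, 0, 0, 10, 4.8, -19.5, 0, 0, 0, 0, 10, 4.7, -19.4, 0, 0, 0, 0, 10, 0, 0, 0, 0, 0, 0, 10, 0, 0, 0, 0, 0, 0, 10])

```text
time_s: 17.27
ee_pos: [587.7, 1.9, 117.8]
ee_rot: [-180.0, 0.0, -76.3]
force: [0.2, -0.4, -0.5]
gripper_width: 21.6
```

Call:
servo_tool(motion=[0, 0, 0, 0, 0, 0, 10, 0, 0, 0, 0, 0, 0, 10, 0, 0, 0, 0, 0, 0, 10])

```text
time_s: 17.52
ee_pos: [587.3, 3.3, 117.4]
ee_rot: [180.0, 0.0, -76.1]
force: [-0.6, -0.2, -0.9]
gripper_width: 21.6
```

```bash
python3 look.py a3;python3 edges.py a3
```

```text
front face 184 -224.3 -> centre -209.3
front face 111 -123.9 -> centre -108.9
front face 119 -70.1 -> centre -55.1
front face 117 -15.5 -> centre -0.5
heel face 50 [-238.2 -236.2 -208.6] -> rib -207.21514540258318 71.80235228785895
```

View pics/a3.png

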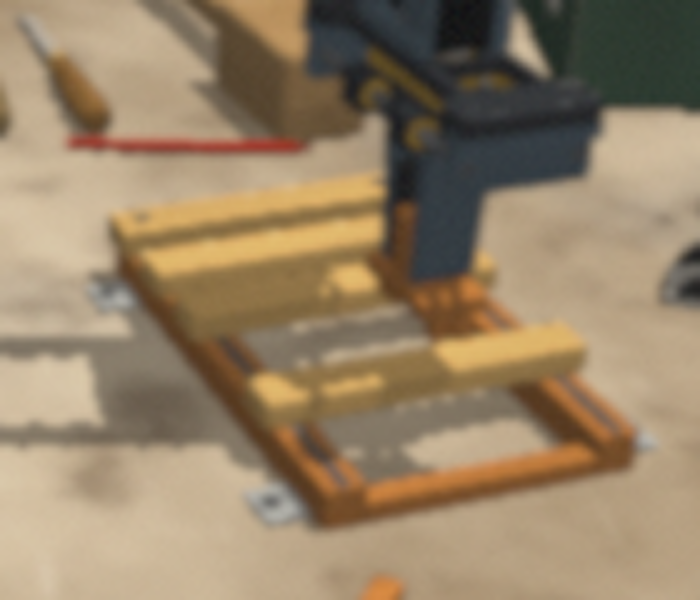

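Call:
servo_tool(motion=[0.24, -0.97, -12, 0, 0, 0, 10, 0, 0, -10, 0, 0, 0, 10, 0, 0, -3, 0, 0, 0, 10, 0, 0, -2, 0, 0, 0, 10, 0, 0, 0, 0, 0, 0, 10, 0, 0, 0, 0, 0, 0, 10])

```text
time_s: 18.07
ee_pos: [587.9, 1.4, 90.4]
ee_rot: [-180.0, -0.0, -76.2]
force: [-0.1, 0.5, -1.9]
gripper_width: 21.9
```

Call:
servo_tool(motion=[0, 0, -2, 0, 0, 0, 10, 0, 0, -1, 0, 0, 0, 10, 0, 0, -1, 0, 0, 0, 10, 0, 0, 0, 0, 0, 0, 10])

```text
time_s: 18.4
ee_pos: [587.6, 1.3, 86.2]
ee_rot: [180.0, -0.0, -76.2]
force: [-1.0, -0.2, -1.0]
gripper_width: 22.0
```

Call:
servo_tool(motion=[0, 0, -2, 0, 0, 0, 10, 0, 0, -2, 0, 0, 0, 10, 0, 0, 0, 0, 0, 0, 10, 0, 0, 0, 0, 0, 0, 10])

```text
time_s: 18.73
ee_pos: [587.6, 1.3, 82.1]
ee_rot: [180.0, 0.0, -76.2]
force: [0.1, 0.5, -1.1]
gripper_width: 21.7
```

Call:
servo_tool(motion=[-0.24, 0.97, 0, 0, 0, 0, 10, -0.24, 0.97, 0, 0, 0, 0, 10, -0.24, 0.97, 0, 0, 0, 0, 10, -0.36, 1.46, 0, 0, 0, 0, 10, -0.48, 1.94, 0, 0, 0, 0, 10, -0.48, 1.94, 0, 0, 0, 0, 10, -0.48, 1.94, 0, 0, 0, 0, 10, -0.48, 1.94, 0, 0, 0, 0, 10, -0.48, 1.94, 0, 0, 0, 0, 10, -0.48, 1.94, 0, 0, 0, 0, 10])

```text
time_s: 19.57
ee_pos: [584.7, 14.1, 82.2]
ee_rot: [-180.0, -0.4, -76.1]
force: [2.2, -10.7, -3.5]
gripper_width: 21.5
```

Call:
servo_tool(motion=[-0.48, 1.94, 0, 0, 0, 0, 10, -0.48, 1.94, 0, 0, 0, 0, 10, -0.48, 1.94, 0, 0, 0, 0, 10, -0.48, 1.94, 0, 0, 0, 0, 10, -0.48, 1.94, 0, 0, 0, 0, 10, -0.48, 1.94, 0, 0, 0, 0, 10, -0.48, 1.94, 0, 0, 0, 0, 10, -0.48, 1.94, 0, 0, 0, 0, 10, -0.48, 1.94, 0, 0, 0, 0, 10, -0.48, 1.94, 0, 0, 0, 0, 10])

```text
time_s: 20.4
ee_pos: [579.9, 33.5, 82.2]
ee_rot: [-180.0, -0.4, -76.0]
force: [2.1, -11.5, -3.4]
gripper_width: 21.9
```

Call:
servo_tool(motion=[-0.48, 1.94, 0, 0, 0, 0, 10, -0.48, 1.94, 0, 0, 0, 0, 10, -0.24, 0.97, 0, 0, 0, 0, 10, -0.24, 0.97, 0, 0, 0, 0, 10])

```text
time_s: 20.73
ee_pos: [578.5, 39.4, 82.2]
ee_rot: [-180.0, -0.4, -76.0]
force: [2.5, -11.0, -3.7]
gripper_width: 21.8
```

Call:
servo_tool(motion=[-0.24, 0.97, 0, 0, 0, 0, 10, -0.24, 0.97, 0, 0, 0, 0, 10, -0.24, 0.97, 0, 0, 0, 0, 10, -0.24, 0.97, 0, 0, 0, 0, 10, -0.24, 0.97, 0, 0, 0, 0, 10, -0.24, 0.97, 0, 0, 0, 0, 10])

```text
time_s: 21.23
ee_pos: [577.0, 45.2, 82.2]
ee_rot: [-180.0, -0.4, -76.0]
force: [2.3, -11.8, -3.0]
gripper_width: 21.6
```

Call:
servo_tool(motion=[-0.24, 0.97, 0, 0, 0, 0, 10, -0.12, 0.49, 0, 0, 0, 0, 10])

```text
time_s: 21.4
ee_pos: [576.7, 46.7, 82.2]
ee_rot: [-180.0, -0.4, -76.0]
force: [3.3, -11.3, -3.7]
gripper_width: 22.0
```

Call:
servo_tool(motion=[-0.12, 0.49, 0, 0, 0, 0, 10])

```text
time_s: 21.48
ee_pos: [576.6, 47.2, 82.2]
ee_rot: [-180.0, -0.4, -76.1]
force: [3.4, -10.5, -3.3]
gripper_width: 21.7
```

Call:
servo_tool(motion=[-0.12, 0.49, 0, 0, 0, 0, 10])

```text
time_s: 21.57
ee_pos: [576.4, 47.6, 82.2]
ee_rot: [-180.0, -0.4, -76.1]
force: [3.0, -10.9, -3.7]
gripper_width: 21.7
```

Call:
servo_tool(motion=[-0.12, 0.49, 0, 0, 0, 0, 10])

```text
time_s: 21.65
ee_pos: [576.4, 48.1, 82.2]
ee_rot: [-180.0, -0.4, -76.1]
force: [2.3, -10.0, -3.9]
gripper_width: 22.0
```

Call:
servo_tool(motion=[-0.1, 0.4, 0, 0, 0, 0, 10])

```text
time_s: 21.73
ee_pos: [576.2, 48.6, 82.2]
ee_rot: [-180.0, -0.4, -76.1]
force: [2.3, -10.3, -3.5]
gripper_width: 21.8
```

Call:
servo_tool(motion=[-0.1, 0.4, 0, 0, 0, 0, 10])

```text
time_s: 21.82
ee_pos: [576.2, 48.8, 82.3]
ee_rot: [-180.0, -0.4, -76.0]
force: [3.2, -13.1, -3.6]
gripper_width: 21.7
```

Call:
servo_tool(motion=[-0.1, 0.4, 0, 0, 0, 0, 10])

```text
time_s: 21.9
ee_pos: [576.2, 48.8, 82.2]
ee_rot: [-180.0, -0.4, -76.0]
force: [3.1, -12.8, -2.5]
gripper_width: 21.2
```

Call:
servo_tool(motion=[-0.07, 0.3, 0, 0, 0, 0, 10, -0.07, 0.3, 0, 0, 0, 0, 10, 0, 0, 0, 0, 0, 0, 10])

```text
time_s: 22.15
ee_pos: [576.2, 48.9, 82.2]
ee_rot: [-180.0, -0.5, -76.0]
force: [3.7, -14.1, -3.3]
gripper_width: 21.8
```

Call:
servo_tool(motion=[0, 0, 0, 0, 0, 0, 10, 0, 0, 0, 0, 0, 0, 10])

```text
time_s: 22.32
ee_pos: [576.2, 48.8, 82.2]
ee_rot: [-180.0, -0.5, -76.0]
force: [3.1, -14.9, -4.1]
gripper_width: 21.9
```

Call:
servo_tool(motion=[0, 0, 0, 0, 0, 0, 10])

```text
time_s: 22.4
ee_pos: [576.2, 48.8, 82.2]
ee_rot: [-180.0, -0.5, -76.0]
force: [2.2, -14.4, -4.4]
gripper_width: 21.6
```

Call:
servo_tool(motion=[-0.07, 0.3, 0, 0, 0, 0, 10, 0, 0, 0, 0, 0, 0, 10, 0, 0, 0, 0, 0, 0, 10, 0, 0, 0, 0, 0, 0, 10])

```text
time_s: 22.73
ee_pos: [576.2, 48.9, 82.2]
ee_rot: [-180.0, -0.5, -76.0]
force: [3.6, -15.1, -3.5]
gripper_width: 21.6
```

Call:
servo_tool(motion=[0.48, -1.94, 0, 0, 0, 0, 10, 0.48, -1.94, 0, 0, 0, 0, 10, 0.48, -1.94, 0, 0, 0, 0, 10, 0, 0, 0, 0, 0, 0, 10, 0, 0, 0, 0, 0, 0, 10])

```text
time_s: 23.15
ee_pos: [576.2, 48.0, 82.3]
ee_rot: [180.0, 0.0, -76.2]
force: [0.4, -0.1, -1.1]
gripper_width: 21.8
```

Call:
servo_tool(motion=[0.15, -0.6, 0, 0, 0, 0, 10, 0, 0, 8, 0, 0, 0, 10, 0, 0, 15, 0, 0, 0, 10, 0, 0, 22, 0, 0, 0, 10, 4.8, -28.3, 0, 0, 0, 0, 10, 4.8, -28.3, 0, 0, 0, 0, 10, 4.8, -28.3, 0, 0, 0, 0, 10, 4.8, -28.3, 0, 0, 0, 0, 10, 4.8, -28.3, 0, 0, 0, 0, 10, 4.8, -28.3, 0, 0, 0, 0, 10])

```text
time_s: 23.98
ee_pos: [605.5, -123.9, 128.1]
ee_rot: [-180.0, -0.0, -76.1]
force: [0.5, 0.9, -0.8]
gripper_width: 21.7
```

Call:
servo_tool(motion=[4.8, -28.3, 0, 0, 0, 0, 10, 0, 0, 0, 0, 0, 0, 10, 0, 0, -20, 0, 0, 0, 10, 0, 0, -20, 0, 0, 0, 10, 0, 0, -20, 0, 0, 0, 10, 0, 0, -8, 0, 0, 0, 10, 0, 0, 0, 0, 0, 0, 10, 0, 0, 0, 0, 0, 0, 10, 0, 0, 0, 0, 0, 0, 10])

```text
time_s: 24.73
ee_pos: [611.1, -151.0, 60.7]
ee_rot: [-179.9, -0.1, -76.1]
force: [0.2, -0.2, -1.1]
gripper_width: 21.5
```

```bash
cat > look2.py <<'E'
import sys
from workcell import sensors, grab_frame, env
import cv2,numpy as np
n=sys.argv[1]
f=grab_frame("side");np.savez(n+".npz",**f)
cv2.imwrite(f"pics/{n}.png",cv2.resize(f["image"][140:320,290:480,::-1],None,fx=3.3,fy=3.3,interpolation=cv2.INTER_CUBIC))
E
python3 look2.py b1;python3 edges.py b1
```

```text
front face 78 -367.1 -> centre -352.1
front face 133 -178.0 -> centre -163.0
front face 118 -124.5 -> centre -109.5
front face 122 -69.9 -> centre -54.9
front face 125 -16.4 -> centre -1.4Traceback (most recent call last):
  File "edges.py", line 14, in <module>
    g=g[(g[:,2]<lo+14)];print("heel face",len(g),np.round(np.percentile(g[:,1],[10,50,90]),1),"-> rib",np.median(g[:,1])+29, lo)
                                                          ~~~~~~~~~~~~~^^^^^^^^^^^^^^^^^^^
    return _quantile_unchecked(
        a, q, axis, out, overwrite_input, method, keepdims, weights)
    return _ureduce(a,
                    func=_quantile_ureduce_func,
    ...<5 lines>...
                    overwrite_input=overwrite_input,
                    method=method)
    r = func(a, **kwargs)
    result = _quantile(arr,
                       quantiles=q,
    ...<2 lines>...
                       out=out,
                       weights=wgt)
    slices_having_nans = np.isnan(arr[-1, ...])
                                  ~~~^^^^^^^^^
IndexError: index -1 is out of bounds for axis 0 with size 0
```

View pics/b1.png

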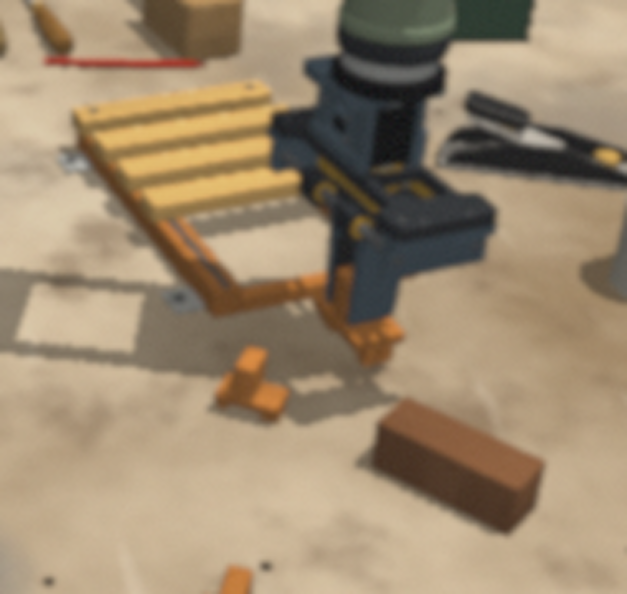

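Call:
servo_tool(motion=[0, 0, -5, 0, 0, 0, 10, 0, 0, -4, 0, 0, 0, 10, 0, 0, 0, 0, 0, 0, 10, 0, 0, 0, 0, 0, 0, 10])

```text
time_s: 25.12
ee_pos: [609.9, -151.1, 50.1]
ee_rot: [180.0, 0.0, -76.2]
force: [-0.4, -0.9, -0.1]
gripper_width: 21.8
```

Call:
servo_tool(motion=[0, 0, -0.7, 0, 0, 0, 10, 0, 0, 0, 0, 0, 0, 10])

```text
time_s: 25.28
ee_pos: [610.2, -151.1, 49.7]
ee_rot: [-180.0, -0.0, -76.2]
force: [0.3, -0.1, -0.7]
gripper_width: 21.8
```

Call:
servo_tool(motion=[0, 0, -0.7, 0, 0, 0, 10, 0, 0, 0, 0, 0, 0, 10])

```text
time_s: 25.45
ee_pos: [610.2, -151.2, 49.7]
ee_rot: [-180.0, -0.0, -76.2]
force: [-1.3, 0.9, 3.6]
gripper_width: 22.1
```

Call:
servo_tool(motion=[0, 0, 0, 0, 0, 0, 35, 0, 0, 0, 0, 0, 0, 60, 0, 0, 0, 0, 0, 0, 60, 0, 0, 0, 0, 0, 0, 60, 0, 0, 0, 0, 0, 0, 60, 0, 0, 0, 0, 0, 0, 60])

```text
time_s: 25.95
ee_pos: [610.1, -151.1, 48.7]
ee_rot: [180.0, 0.0, -76.2]
force: [-0.0, -0.7, -0.2]
gripper_width: 54.4
```

Call:
servo_tool(motion=[0, 0, 10, 0, 0, 0, 60, 0, 0, 25, 0, 0, 0, 60, 0, 0, 30, 0, 0, 0, 60, 0, 0, 35, 0, 0, 0, 60, 0, 0, 35, 0, 0, 0, 60, -20, -20, 20, 0, 0, 0, 60, -30, -20, 0, 0, 0, 0, 60, -30, -20, 0, 0, 0, 0, 60, -30, -20, 0, 0, 0, 0, 60, -30, -20, 0, 0, 0, 0, 60])

```text
time_s: 26.78
ee_pos: [468.7, -251.7, 204.9]
ee_rot: [-179.9, -0.1, -76.1]
force: [0.6, -0.1, 0.5]
gripper_width: 54.8
```

Call:
servo_tool(motion=[-30, -25, 0, 0, 0, 0, 60, -30, -25, 0, 0, 0, 0, 60, 0, 0, 0, 0, 0, 0, 60, 0, 0, 0, 0, 0, 0, 60, 0, 0, 0, 0, 0, 0, 60, 0, 0, 0, 0, 0, 0, 60])

```text
time_s: 27.28
ee_pos: [411.0, -300.6, 204.2]
ee_rot: [-180.0, -0.0, -76.1]
force: [-0.3, -0.6, 0.3]
gripper_width: 54.7
```

```bash
python3 look2.py b2;python3 edges.py b2 2>/dev/null; python3 - <<'E'
from h import *
from workcell import grab_frame
f=grab_frame("top");cv2.imwrite("pics/t2.png",cv2.resize(f["image"][100:230,190:480,::-1],None,fx=2.7,fy=2.7));P=pts(f)
th=np.radians(13.8);ex=np.array([np.cos(th),np.sin(th)]);ey=np.array([-ex[1],ex[0]]);o=np.array([538.,203.8])
hsv=cv2.cvtColor(f["image"],cv2.COLOR_RGB2HSV);H,S,V=[hsv[...,i].astype(int) for i in range(3)]
m=((H>=14)&(H<=24)&(S>90)&(V>170)&(P[...,2]>35)).astype(np.uint8); m[:,:245]=0;m[:,362:]=0;m[:115]=0;m[215:]=0
n,l,st,ce=cv2.connectedComponentsWithStats(m)
for i in range(1,n):
    if st[i,4]<80: continue
    ys,xs=np.where(l==i);w=plane(f,np.stack([xs,ys],-1),43)[:,:2];print(st[i],round(((w-o)@ey).mean(),1))
E
```

```text
front face 44 -373.1 -> centre -358.1
front face 159 -178.4 -> centre -163.4
front face 55 -124.4 -> centre -109.4
heel face 62 [-374.7 -369.9 -358.6] -> rib -340.85769687651873 53.788530296071556
[302 130  21  59 539] -161.6
[285 134  21  59 539] -107.9
[268 138  21  59 543] -53.9
[252 142  21  59 529] 0.1
```

View pics/b2.png

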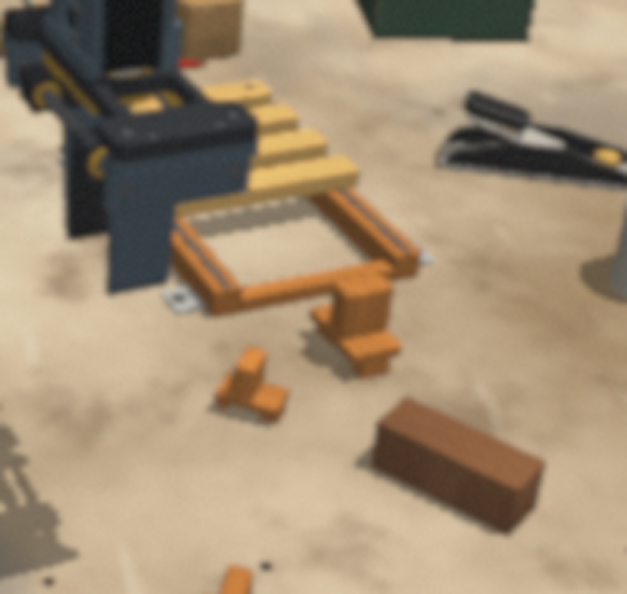

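View pics/t2.png

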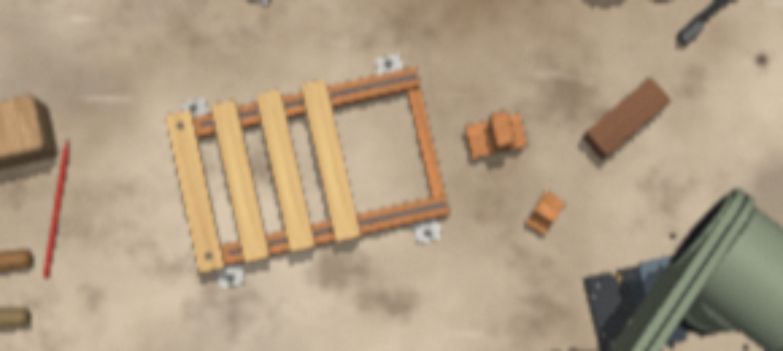

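The slats are evenly spaced in the top view, at 54.0, 54.0 and 53.7 mm between centres. The gauge stands upright and clear of the frame at (495,137) in the crop. The pencil and blocks look untouched, so I'm handing it in.

```bash
python3 -c "
from workcell import env
print(env.job_done())"
```

```text
the job is handed in; nothing more can be done
None
```

All three slats are set with the gauge, and the job was handed in at about 27 s of the 72 s allowed; no verdict was reported.

- **Setting the slats:** I picked the largest of the three look-alikes and drew slats 1, 2 and 3 in turn toward the end bar. At each stop I pressed until the wrist force rose about 4–5 N above the force needed to slide the slat. The total never passed about 16 N.
- **Final spacing:** The last top view gives centre distances of 54.0, 54.0 and 53.7 mm. An earlier side view gave 53.5, 54.6 and 53.5 mm. The two differ by up to 0.6 mm, and both are inside the 1.5 mm tolerance. In the last side view the arm hid the end bar and slat 1, so only the slat 2 to 3 distance could be read there, at 54.0 mm.
- **Gauge:** It stands upright on the bench beyond the open end of the frame, released, with the arm well clear.
- **Other objects:** In the final pictures the pencil, the reddish block and the nearest look-alike showed no visible change. I did not measure any bystander's position. The other offcut and the third look-alike were not in the last crops.

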